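# Put the pipe fittings away in the locking drawer

### The arm

A 6-joint arm with a two-finger parallel gripper is mounted at the origin on a cart in front of the work surface, level with it; the furniture and walls round the work are solid. World frame = base frame: x ahead of the robot, y to its left, z up, the work surface at z = 0. Lengths are in m, angles in rad, forces in N, time in s.
With the tool pointing down it reaches from about 0.25 to 0.775 m from the base axis. Payload 4 kg.
Tool frame: the origin (TCP) lies midway between the tips of the shut fingers; the grasp point (between the pads) lies 19 mm behind it (robot.tcp_to_grasp is the z of the grasp point in the tool frame, in m); z points along the fingers, y is the line along which they close (so a half turn about z gives the same grasp; the last joint's range is limited). The gripper opens to 94 mm and grips with 3 to 60 N. Pads are 16 mm wide; open, the fingers measure 119 mm over their backs; the gripper's body (75 mm by 177 mm) begins 78 mm behind the grasp point.
Start: joints at [1.009, 0.087, 1.371, -0, 1.684, -0.103], TCP at [0.244, 0.493, 0.206] pointing down, gripper open.
Joint ranges: [-3.1, 3.1], [-0.76, 2.03], [0.27, 2.55], [-1.08, 4.22], [0.17, 2.65], [-2.57, 2.57]. Speed limits (rad/s): [2.79, 2.79, 3.14, 3.14, 3.14, 3.14].

### API

Orientations are given as [roll, pitch, yaw] about the fixed x, y, z axes, in that order (R = Rz(yaw) Ry(pitch) Rx(roll)).
In Python, from bench import robot gives the robot as it stands. The module is installed in compiled form; this text tells all that it offers.
- The arm moves only by the tool move_arm, never from a script. Its argument "motion" is one flat list of numbers, 7 for each row, row after row: the turn, a rotation vector about the tool's x, y, z in units of 45 degrees (1.0 is 45 degrees), then the shift along the tool's x, y, z in units of 100 mm (1.0 is 100 mm), then the opening, from 0 (shut) to 1 (fully open). A call has 1 to 12 rows; each row shifts and turns the commanded pose from where the row before left it, along the tool's axes as they then stand; what a row does not reach is not made up. A row lasts 1/12 s, in which the tool goes at most 41.7 mm and 7.16 degrees, less where a joint would pass 70% of its speed; a pose out of reach is approached as far as the arm can. A call with a number of a shift or a turn outside -1 to 1 is refused whole. A call with a gripper value outside its range is refused whole. The fingers move at their own pace and stop on an object; the grip force is fixed at half the most. Time passes only in rows, so rows that do not move let the fingers close. It gives the time, the measured TCP pose, the force, the opening and the grip force at its end, in the units of the state.
- robot.get_obs(): the state, without advancing time (a new reading comes with each control period).
- robot.snapshot(name): name is "scene" or "top" or "wrist"; returns the picture (480x640x3 uint8, red, green, blue); there is no depth.
- robot.get_calibration(name): a dict with "fx", "fy", "cx", "cy" (pixels), "R" (3x3) and "t" (3): a world point X has camera coordinates R X + t. Camera axes: x right, y down, z forward; pixel columns grow to the right and rows downward; lengths in m; the calibration is good to about 2 mm. A picture is of the moment at which its call begins: read the wrist's pose just before it. get_calibration takes no time and is no camera call; for the wrist camera it gives the pose at the moment of the call.
- robot.close_job(): hands the job in; it is judged then, once.
The state is a dict: "time": time; "joint_positions": joint angles; "qvel": joint speeds; "joint_torque": joint torques, N m; "tool_pos": TCP position; "ee_rot": TCP orientation; "wrist_force": force on the tool from outside, world axes, zero at the start; "wrist_torque": the same for the moment, N m; "width": finger opening in m; "finger_force": force on a finger pad.
Only numpy, scipy, OpenCV 4.12 (cv2) and the standard library are available. Lean on these libraries where they do the work, as an engineer would, in place of code of your own. Each camera call takes 0.05 s, during which the arm holds its last target. There are 200 camera calls.

### The job

Put all the pipe fittings that lie about on the bench (grey tees, red and white plastic caps) away in the blue locking drawer: lift and turn both quarter-turn fasteners open, draw the tray out, lay the fittings in it, slide it fully home under the roof and turn both fasteners until they drop into their locked detents. Leave the glue pot and the dark pot standing on the drawer's roof, and the round tin on the bench where it lies.

Things in the scene. Friction and masses are not known exactly. Their poses are not given: they have to be found in the camera images.
- drawer_unit: blue steel drawer housing screwed to the bench, 152 deep x 282 wide x 66 mm high, open in front, no floor; roof underside at 62 mm. Origin: on the bench in the middle of its mouth, under the roof's front edge; x points into it (the way the tray slides home), y to its left. A 21 mm wide, 3 mm high foot runs along each side. The fasteners stand on the roof at (20, +-119) mm
- tray: loose aluminium tray, 0.6 kg, sliding on the bench. Origin on the bench, 20 mm behind the middle of its front; home, origin and axes match the housing's (it stops at x = +1.5 mm). Body x = -20 to 147, y = +-103 mm; walls 40 mm high (front 52), 3 mm thick; a 32 mm flange at rim height along each side, with 3 mm play a side in the housing. No outward stop: draw it out about 0.13 m to load
- tray_handle (a point): middle of the tray's bow handle: a dark steel bar 12 mm thick and 84 mm long, parallel to the tray's y axis, 45 mm in front of the tray's front face (at tray x = -65 mm), its axis 40 mm above the bench; pinch it from above across its thickness, a finger either side (tray x direction)
- tray_in (a point): centre of the tray's inner floor (tray x = 64 mm, y = 0, z = 4.5 mm); the inside measures 161 mm (x) by 200 mm (y). Axes as the tray. Home, only the tray's front 20 mm and the handle stand out of the housing
- latch_left (a joint): turn of the left (+y) fastener. 0 = locked: red wing across the drawer (parallel to its front edge); 1.571 = open: wing along the drawer's travel. Opens anticlockwise, locks clockwise seen from above; hard stops at both ends, light friction. Sunk in its detent slot it has only 0.2 rad of play: lift it first. At 0 to 0.2 rad, let go, it drops into the slot by spring
- latch_right (a joint): turn of the right (-y) fastener, same values and sense as the left one
- latch_left_drop (a joint): height of the left fastener (m): 0 = dropped into its slot, its 10 mm pin through a slot in the tray's flange; about 0.0095 = its cross bar resting on the collar, pin clear of the tray. It lifts to 0.014 against 6 N; lifted over 0.010 it can be turned, and turned by over 0.3 rad it stays up when let go. With the tray over 2 mm from home the pin lands on the flange and stops short
- latch_right_drop (a joint): height of the right fastener (m), same as the left one
- latch_left_grip (a point): grip point of the left fastener, on its vertical turning axis, 3 mm below the top of the wing; 101 mm above the bench when dropped. The wing is an upright red bar 34 mm long, 9.5 mm thick, 23 mm high, long along this point's y axis: pinch it across its thickness (point's x axis). Keep fingertips above the 79 mm high collar under it (38 mm across)
- latch_right_grip (a point): the same point of the right fastener's red wing, with the same sizes and axes
- tee_a: grey pipe tee, 50 x 72 x 26 mm (x, y, z), loose, 90 g; origin at the centre of its underside; its 72 mm run lies along its y axis, the branch points across it along x; pinch it across its 50 mm x width at y = 0 (run to branch end), pads level with its middle, z = 13 mm. May be absent (None)
- tee_b: grey pipe tee, 50 x 72 x 26 mm (x, y, z), loose, 90 g; origin at the centre of its underside; its 72 mm run lies along its y axis, the branch points across it along x; pinch it across its 50 mm x width at y = 0 (run to branch end), pads level with its middle, z = 13 mm. May be absent (None)
- cap_white: white plastic pipe cap, loose, 30 g, 30 mm high: a round foot 26 mm across and 15 mm high, with a 16 mm round stem above it; origin at the centre of its underside, z axis up its axis; pinch it across the 26 mm foot. May be absent (None)
- cap_red_tall: red plastic pipe cap, loose, 30 g, 30 mm high: a round foot 26 mm across and 15 mm high, with a 16 mm round stem above it; origin at the centre of its underside, z axis up its axis; pinch it across the 26 mm foot. May be absent (None)
- cap_red_short: red plastic pipe cap, loose, 30 g, 20 mm high: a round foot 26 mm across and about 10 mm high, with a narrower stem above it; origin at the centre of its underside, z axis up its axis; pinch it across the 26 mm foot. May be absent (None)
- glue_pot: white glue pot with a red lid, 64 mm across, 89 mm high, standing on the roof of the housing towards its back; stays there. Origin at its underside
- dark_pot: small dark pot with a ribbed lid, 66 mm across, 60 mm high, standing on the roof; stays there. Origin at its underside
- round_tin: flat round grey tin, 120 mm across, 29 mm high, on the bench at the right; stays there. Origin at its underside

How it is judged:
On the way, in this order (a step that is already met when the one before it is completed fails the run):
1. the fasteners are released and the tray is drawn out at least 5 cm (x of tray in the frame of drawer_unit below -0.05 m), for 0.2 s.
2. all the fittings lie in the tray (x of tee_a in the frame of tray between -0.02 and 0.147 m and y of tee_a in the frame of tray between -0.104 and 0.104 m and z of tee_a in the frame of tray between -0.004 and 0.06 m and x of tee_b in the frame of tray between -0.02 and 0.147 m and y of tee_b in the frame of tray between -0.104 and 0.104 m and z of tee_b in the frame of tray between -0.004 and 0.06 m and x of cap_white in the frame of tray between -0.02 and 0.147 m and y of cap_white in the frame of tray between -0.104 and 0.104 m and z of cap_white in the frame of tray between -0.004 and 0.06 m and x of cap_red_tall in the frame of tray between -0.02 and 0.147 m and y of cap_red_tall in the frame of tray between -0.104 and 0.104 m and z of cap_red_tall in the frame of tray between -0.004 and 0.06 m and x of cap_red_short in the frame of tray between -0.02 and 0.147 m and y of cap_red_short in the frame of tray between -0.104 and 0.104 m and z of cap_red_short in the frame of tray between -0.004 and 0.06 m), for 0.2 s.
3. the loaded tray is fully home under the roof (all of step 2 and x of tray in the frame of drawer_unit between -0.005 and 0.005 m), for 0.2 s.
At the end, for the whole second after the job is handed in: every fitting present lies inside the tray, the tray is home (its origin within 5 mm of the housing's along the slide), both fasteners are in their locked detents (turned back to under 0.3 rad and dropped to within 3 mm), and all is at rest (all of step 3 and value of joint each of latch_left, latch_right below 0.3 rad and value of joint each of latch_left_drop, latch_right_drop below 0.003 m and linear speed of each of tee_a, tee_b, cap_white, cap_red_tall, cap_red_short, tray below 0.03 m/s); the robot touches nothing.
It fails at once if a pot on the roof is knocked over (angle between any of glue_pot, dark_pot's own z axis and vertical above 0.6 rad).
It fails at once if a pot on the roof or the round tin is shifted by more than 5 cm (distance of any of glue_pot, dark_pot, round_tin from where it was at the start of the episode above 0.05 m).
Of tee_a, tee_b, cap_white, cap_red_tall, cap_red_short only 2 to 4 are there at a start; the rules pass over those that are not, and their reading is None.
At some moment in a run one of tee_a, tee_b, cap_white, cap_red_tall, cap_red_short may be knocked a few centimetres aside while the robot is not near it.
Once in a run the grip may slacken for a moment while it holds something.
It also fails if it takes over 208 s, if anything falls off the work surface, if the arm or the gripper's body presses on something with over 40 N, if the wrist force passes 120 N, or if a joint passes its speed limit or range.

## Working session

There is one attempt and no reset: what is moved stays moved. The work goes in short steps, Python scripts to look and compute and a tool call to move; the robot and the scene stay as the last step left them, time stands still between calls to the robot, and variables do not carry over. Pictures are saved under pics/ and viewed, at most 14 in all, crops included, and the job is handed in when it is done.

Besides the shell and the picture viewer there is one more tool, called after "Call:" as name(argument=value, ...) on one line, values as JSON. move_arm: Moves the arm, as the interface text tells. Shifts and turns lie within -1 to 1; 1 stands for 100 mm of shift or 45 degrees of turn. Its arguments: {"type":"object","properties":{"motion":{"type":"array","items":{"type":"number"}}},"required":["motion"]}

```bash
mkdir -p pics; python3 - <<'E'
from bench import robot
import cv2,numpy as np
o=robot.get_obs()
for k in o: print(k,np.round(o[k],3))
print(robot.tcp_to_grasp)
for n in ("scene","top"):
    im=robot.snapshot(n); cv2.imwrite(f"pics/{n}0.png",im[:,:,::-1])
    c=robot.get_calibration(n); print(n,{k:np.round(c[k],3).tolist() for k in c})
E
```

```text
time 0.0
joint_positions [ 1.009  0.088  1.372 -0.     1.684 -0.103]
qvel [-0.     0.002  0.001  0.001 -0.001 -0.   ]
joint_torque [-0.0000e+00 -3.4019e+01 -3.0242e+01  7.2000e-02  3.3000e-02 -0.0000e+00]
tool_pos [0.243 0.493 0.204]
ee_rot [-3.139 -0.     2.683]
wrist_force [ 0.19  -0.621  0.143]
wrist_torque [-0.011  0.05   0.093]
finger_force 0.0
width 0.094
-0.0188
scene {'fx': 534.368, 'fy': 534.368, 'cx': 314.46, 'cy': 246.323, 'R': [[0.739, -0.674, -0.018], [-0.517, -0.549, -0.656], [0.432, 0.494, -0.754]], 't': [-0.479, 0.343, 1.253]}
top {'fx': 584.985, 'fy': 584.985, 'cx': 322.653, 'cy': 241.55, 'R': [[0.269, -0.963, -0.013], [-0.777, -0.208, -0.594], [0.569, 0.17, -0.804]], 't': [-0.212, 0.526, 1.397]}
```

View pics/top0.png

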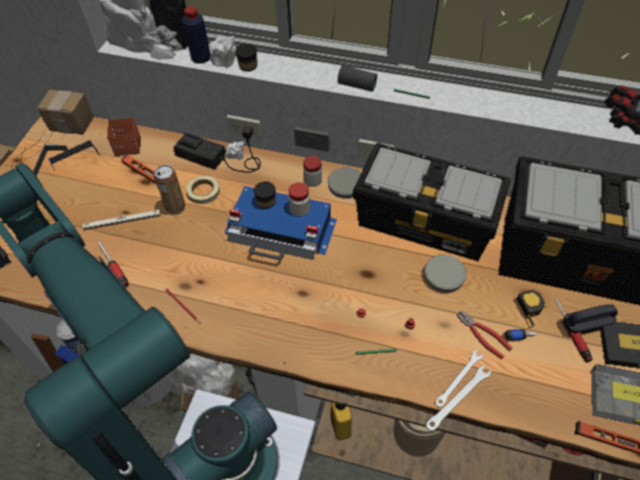

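View pics/scene0.png

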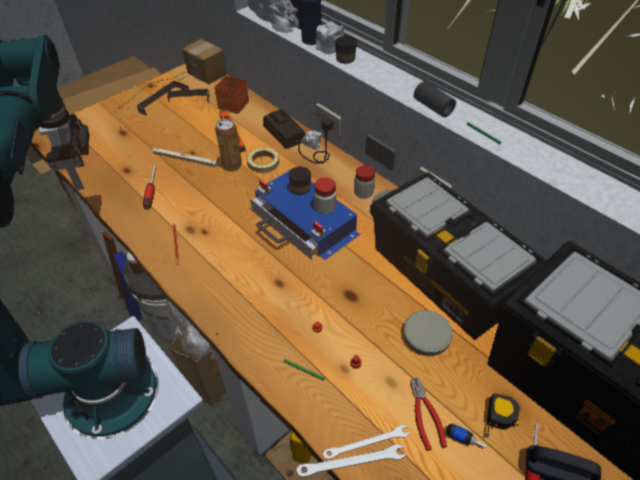

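The pictures show two red caps, at top (361,313) and (410,323). The drawer is around top (280,220), with its wings at about (235,213) and (325,230), and the handle at about (265,253). I see no tees and no white cap. Next I'll make an enlarged composite.

```bash
cat > h.py <<'E'
from bench import robot
import cv2,numpy as np
from scipy.spatial.transform import Rotation as Ro
def ray(c,p):
    d=np.array([(p[0]-c["cx"])/c["fx"],(p[1]-c["cy"])/c["fy"],1.]); R=np.array(c["R"]); t=np.array(c["t"])
    return -R.T@t, R.T@d
def onz(c,p,z):
    o,d=ray(c,p); return o+d*(z-o[2])/d[2]
def tri(c1,p1,c2,p2):
    o1,d1=ray(c1,p1); o2,d2=ray(c2,p2)
    A=np.stack([d1,-d2],1); s=np.linalg.lstsq(A,o2-o1,rcond=None)[0]
    a=o1+s[0]*d1;b=o2+s[1]*d2
    return (a+b)/2, np.linalg.norm(a-b)
def proj(c,X):
    q=np.array(c["R"])@X+np.array(c["t"]); return np.array([q[0]/q[2]*c["fx"]+c["cx"],q[1]/q[2]*c["fy"]+c["cy"]])
def redblobs(im,lo=15):
    h=cv2.cvtColor(im,cv2.COLOR_RGB2HSV)
    m=(((h[...,0]<6)|(h[...,0]>172))&(h[...,1]>140)&(h[...,2]>60)).astype(np.uint8)
    n,l,s,ce=cv2.connectedComponentsWithStats(m)
    return [(s[i].tolist(),ce[i]) for i in range(1,n) if s[i][4]>=lo],m
E
python3 - <<'E'
from h import *
t=cv2.imread("pics/top0.png");s=cv2.imread("pics/scene0.png")
out=np.zeros((600,800,3),np.uint8)
def put(im,x,y,w,h,k,X,Y): out[Y:Y+h*k,X:X+w*k]=cv2.resize(im[y:y+h,x:x+w],None,fx=k,fy=k,interpolation=cv2.INTER_CUBIC)
put(t,215,175,133,100,3,0,0); put(s,240,155,133,100,3,400,0)
put(t,340,295,90,45,4,0,310); put(s,300,310,90,70,4,400,310)
cv2.imwrite("pics/c1.png",out)
for n in ("top","scene"):
    im=cv2.imread(f"pics/{n}0.png")[:,:,::-1]
    for b in redblobs(im)[0]: print(n,b[0],np.round(b[1],1), np.round(onz(robot.get_calibration(n),b[1],0.01),3))
E
```

```text
top [184, 6, 13, 9, 92] [190.   10.4] [1.719 0.851 0.01 ]
top [620, 86, 8, 4, 19] [623.5  87.8] [ 1.651 -0.92   0.01 ]
top [627, 90, 10, 7, 47] [631.6  93.1] [ 1.627 -0.948  0.01 ]
top [613, 94, 7, 7, 36] [616.2  97. ] [ 1.591 -0.893  0.01 ]
top [623, 97, 8, 10, 61] [626.4 101.3] [ 1.575 -0.928  0.01 ]
top [618, 112, 11, 9, 45] [623.  116.1] [ 1.489 -0.915  0.01 ]
top [304, 156, 17, 14, 187] [312.  162.9] [0.985 0.091 0.01 ]
top [289, 183, 19, 16, 240] [298.4 190.5] [0.855 0.1   0.01 ]
top [230, 210, 10, 7, 36] [234.7 213.3] [0.712 0.265 0.01 ]
top [307, 226, 10, 7, 42] [311.8 229.7] [0.713 0.013 0.01 ]
top [110, 263, 14, 14, 112] [116.1 269.4] [0.422 0.528 0.01 ]
top [167, 290, 29, 29, 49] [180.9 303.8] [0.364 0.296 0.01 ]
top [357, 309, 8, 8, 46] [360.8 312.6] [ 0.469 -0.2    0.01 ]
top [406, 319, 8, 10, 51] [410.2 323.4] [ 0.472 -0.338  0.01 ]
top [475, 323, 37, 27, 146] [494.4 335. ] [ 0.496 -0.563  0.01 ]
top [470, 325, 33, 33, 140] [485.4 342.4] [ 0.468 -0.542  0.01 ]
top [570, 332, 18, 20, 181] [578.7 340.8] [ 0.537 -0.781  0.01 ]
top [564, 448, 18, 7, 44] [572.3 451.6] [ 0.233 -0.772  0.01 ]
scene [357, 165, 18, 16, 219] [365.2 172.6] [0.983 0.122 0.01 ]
scene [315, 178, 20, 18, 276] [324.8 186. ] [0.845 0.165 0.01 ]
scene [260, 180, 7, 10, 40] [263.3 184.5] [0.708 0.305 0.01 ]
scene [145, 185, 9, 14, 96] [149.  191.4] [0.424 0.53  0.01 ]
scene [314, 222, 9, 11, 48] [317.8 227.2] [0.707 0.049 0.01 ]
scene [313, 323, 9, 8, 55] [317.1 326.7] [ 0.474 -0.203  0.01 ]
scene [351, 356, 10, 11, 72] [355.6 361.6] [ 0.475 -0.338  0.01 ]
scene [416, 397, 15, 53, 235] [420.8 423.7] [ 0.471 -0.544  0.01 ]
scene [423, 398, 23, 49, 238] [436.3 421.8] [ 0.499 -0.565  0.01 ]
scene [526, 470, 14, 10, 105] [531.8 475.6] [ 0.554 -0.771  0.01 ]
```

View pics/c1.png

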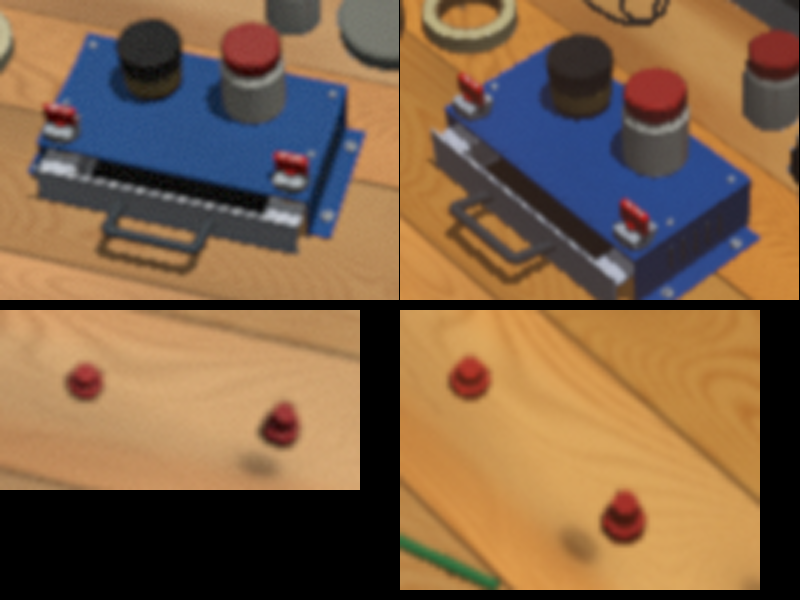

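The composite shows the drawer with both wings across (locked), the short red cap at top (361,313) and the tall red cap at (410,323). Next I'll triangulate these.

```bash
python3 - <<'E'
from h import *
T=robot.get_calibration("top");S=robot.get_calibration("scene")
for n,a,b in (("L",(234.7,213.3),(263.3,184.5)),("R",(311.8,229.7),(317.8,227.2)),("short",(360.8,312.6),(317.1,326.7)),("tall",(410.2,323.4),(355.6,361.6)),("glue",(298.4,190.5),(324.8,186))):
    print(n,*[np.round(v,4) for v in tri(T,a,S,b)])
# handle: dark bar; crops: top bar ends (105,229)/3+(215,175), (200,244)/3 ; scene (455,207),(518,256)
P=[]
for a,b in (((106,227),(457,207)),((198,245),(520,256))):
    a=np.array(a)/3+[215,175]; b=(np.array(b)-[400,0])/3+[240,155]
    print("handle",*[np.round(v,4) for v in tri(T,a,S,b)], np.round(onz(T,a,.04),3),np.round(onz(S,b,.04),3))
L=tri(T,(234.7,213.3),S,(263.3,184.5))[0];R=tri(T,(311.8,229.7),S,(317.8,227.2))[0]
print(np.linalg.norm(L-R), (L+R)/2); y=(L-R)[:2]; print("yaw", np.arctan2(y[1],y[0])-np.pi/2)
# blue roof corners
for n,c in (("top",T),("scene",S)):
    im=cv2.imread(f"pics/{n}0.png"); h=cv2.cvtColor(im,cv2.COLOR_BGR2HSV)
    m=cv2.inRange(h,(105,150,100),(125,255,255)); k,l,s,ce=cv2.connectedComponentsWithStats(m); i=1+s[1:,4].argmax()
    cs=cv2.findContours((l==i).astype(np.uint8),0,2)[0]; hu=cv2.convexHull(max(cs,key=cv2.contourArea)); ap=cv2.approxPolyDP(hu,4,True)[:,0]
    for p in ap: print(n,p,np.round(onz(c,p,.066),3))
E
```

```text
L [0.6582 0.234  0.0864] 0.003
R [ 0.6582 -0.0052  0.0866] 0.0029
short [ 0.4769 -0.1979 -0.0015] 0.0026
tall [ 0.4752 -0.3372  0.0057] 0.0023
glue [0.7462 0.0598 0.1417] 0.0012
handle [0.5782 0.1628 0.0287] 0.0027 [0.569 0.158 0.04 ] [0.574 0.155 0.04 ]
handle [0.5782 0.0669 0.0344] 0.0039 [0.572 0.065 0.04 ] [0.577 0.064 0.04 ]
0.23919283576063333 [0.65821825 0.11444305 0.08648001]
yaw 0.00017848406367293457
top [236 206] [0.699 0.248 0.066]
top [247 188] [0.777 0.241 0.066]
top [329 205] [ 0.776 -0.025  0.066]
top [319 235] [ 0.658 -0.027  0.066]
top [308 239] [0.636 0.001 0.066]
top [236 224] [0.634 0.224 0.066]
scene [264 196] [0.642 0.213 0.066]
scene [273 181] [0.704 0.246 0.066]
scene [287 173] [0.759 0.244 0.066]
scene [313 184] [0.783 0.152 0.066]
scene [354 216] [ 0.778 -0.029  0.066]
scene [325 236] [ 0.665 -0.028  0.066]
scene [309 234] [0.638 0.008 0.066]
```

Call:
move_arm(motion=[0,0,0.157,0,0,0,1,0,0,0.157,0,0,0,1,0,0,0.157,0,0,0,1,0,0,0.157,0,0,0,1,0,0,0.157,0,0,0,1,0,0,0.157,0,0,0,1,0,0,0.157,0,0,0,1,0,0,0.157,0,0,0,1,0,0,0.16,0,0,0,1,0,0,0,0,0,0,1])

```text
time: 0.93
tool_pos: [0.2434, 0.4929, 0.2048]
ee_rot: [-3.141, 0.001, 1.569]
wrist_force: [-1.4, -1.0, 0.0]
width: 0.0937
finger_force: 0.0
```

Call:
move_arm(motion=[0,0,0,-0.24,0.3,0,1,0,0,0,-0.24,0.3,0,1,0,0,0,-0.24,0.3,0,1,0,0,0,-0.24,0.3,0,1,0,0,0,-0.24,0.3,0,1,0,0,0,-0.24,0.3,0,1,0,0,0,-0.24,0.3,0,1,0,0,0,-0.24,0.3,0,1,0,0,0,-0.24,0.3,0,1,0,0,0,-0.24,0.3,0,1,0,0,0,-0.24,0.3,0,1,0,0,0,0,0,0,1])

```text
time: 1.93
tool_pos: [0.5779, 0.2239, 0.2035]
ee_rot: [3.141, 0.003, 1.567]
wrist_force: [-0.6, 0.2, -0.4]
width: 0.0941
finger_force: 0.0
```

```bash
python3 - <<'E'
from h import *
o=robot.get_obs(); print(o["time"],np.round(o["tool_pos"],4),np.round(o["ee_rot"],3),np.round(o["joint_positions"],3))
c=robot.get_calibration("wrist"); print({k:np.round(c[k],3).tolist() for k in c})
im=robot.snapshot("wrist"); cv2.imwrite("pics/w1.png",im[:,:,::-1])
for b in redblobs(im,60)[0]: print(b[0],np.round(b[1],1),np.round(onz(c,b[1],.0925),4))
E
```

```text
1.9333 [0.5779 0.2239 0.2035] [3.141e+00 3.000e-03 1.567e+00] [ 0.28   0.245  1.194 -0.003  1.704  0.283]
{'fx': 411.734, 'fy': 411.734, 'cx': 318.816, 'cy': 226.796, 'R': [[1.0, -0.004, 0.001], [-0.004, -0.962, 0.274], [-0.0, -0.274, -0.962]], 't': [-0.579, 0.188, 0.452]}
[55, 40, 61, 147, 1316] [ 84.7 112.4] [0.4208 0.301  0.0925]
[420, 187, 16, 50, 430] [427.1 212. ] [0.6584 0.2304 0.0925]
[413, 200, 7, 18, 89] [416.  208.6] [0.6502 0.2329 0.0925]
[404, 450, 12, 28, 178] [409.6 466.1] [6.587e-01 2.000e-04 9.250e-02]
```

View pics/w1.png

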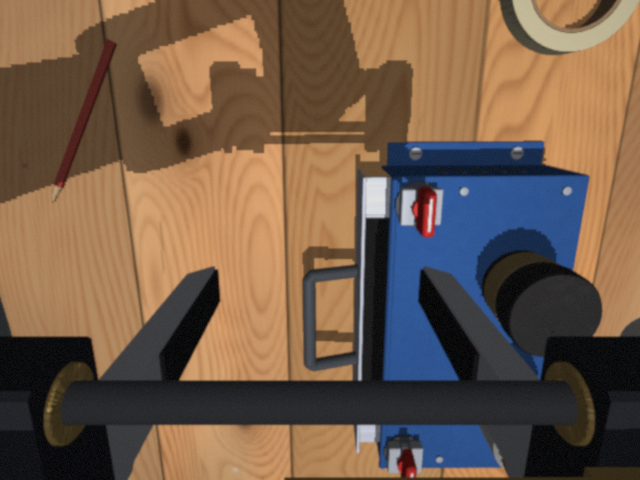

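The wrist view shows the left wing at (427,212), the right wing at (409,466) partly cut off, the handle bar at (310,318), and the dark pot at (540,305). The drawer stands square to the world axes.

```bash
python3 - <<'E'
from h import *
c=robot.get_calibration("wrist")
for n,p,z in (("wingL top",(428,212),.104),("wingR top",(412,462),.104),("handle a",(308.5,275),.045),("handle b",(308.5,363),.045),("roof fl",(388,178),.066),("roof fr",(381,467),.066),("roof bl",(586,175),.066),("roof br",(575,467),.066),("front face t",(361,175),.052),("front face b",(357,450),.052)):
    print(n,np.round(onz(c,p,z),4))
E
```

```text
wingL top [0.6534 0.2361 0.104 ]
wingR top [0.6551 0.0197 0.104 ]
handle a [0.5678 0.1645 0.045 ]
handle b [0.567  0.0753 0.045 ]
roof fl [0.6308 0.2539 0.066 ]
roof fr [ 0.6362 -0.0249  0.066 ]
roof bl [0.7837 0.256  0.066 ]
roof br [ 0.8222 -0.025   0.066 ]
front face t [0.6112 0.2542 0.052 ]
front face b [ 0.6143 -0.0185  0.052 ]
```

Call:
move_arm(motion=[0,0,0,0.05,0.25,0,0.4,0,0,0,0.05,0.25,0,0.4,0,0,0,0,0.26,0,0.4,0,0,0,0,0,0.25,0.4,0,0,0,0,0,0.25,0.4,0,0,0,0,0,0.2,0.4,0,0,0,0,0,0,0.4,0,0,0,0,0,0,0.4,0,0,0,0,0,0,0.4,0,0,0,0,0,0,0.4])

```text
time: 2.82
tool_pos: [0.6505, 0.2402, 0.1384]
ee_rot: [3.138, -0.001, 1.573]
wrist_force: [0.3, -0.1, 0.1]
width: 0.0377
finger_force: 0.0
```

```bash
python3 - <<'E'
from h import *
o=robot.get_obs(); print(o["time"],np.round(o["tool_pos"],4),np.round(o["ee_rot"],3),o["width"])
im=robot.snapshot("wrist"); cv2.imwrite("pics/w2.png",im[:,:,::-1])
for b in redblobs(im,60)[0]: print(b[0],np.round(b[1],1))
E
```

```text
2.8167 [0.6505 0.2402 0.1384] [ 3.138e+00 -1.000e-03  1.573e+00] 0.037729726176282036
[314, 234, 26, 64, 843] [327.  262.6]
```

View pics/w2.png

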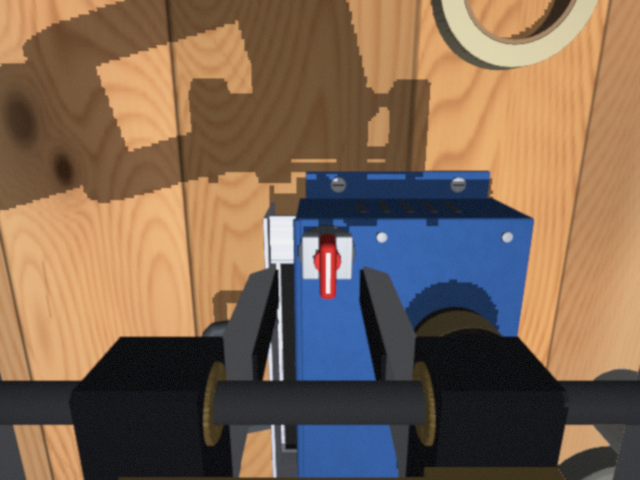

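The wrist view shows the left wing between the fingers at (328,268), slightly to +x of the finger midline.

```bash
python3 - <<'E'
from h import *
c=robot.get_calibration("wrist")
for p,z in (((327.5,272),.104),((327.5,298),.104),((327.5,250),.104),((300,210),.066),((305,478),.066),((532,218),.066)): print(np.round(onz(c,p,z),4))
E
```

```text
[0.6572 0.2314 0.104 ]
[0.6574 0.2156 0.104 ]
[0.6572 0.2444 0.104 ]
[0.6407 0.2579 0.066 ]
[0.6422 0.0468 0.066 ]
[0.7877 0.2527 0.066 ]
```

Call:
move_arm(motion=[0,0,0,-0.06,0.055,0,0.4,0,0,0,0,0,0.2,0.4,0,0,0,0,0,0.2,0.4,0,0,0,0,0,0.13,0.4,0,0,0,0,0,0,0.4,0,0,0,0,0,0,0,0,0,0,0,0,0,0,0,0,0,0,0,0,0,0,0,0,0,0,0,0,0,0,0,0,0,0,0])

```text
time: 3.7
tool_pos: [0.6557, 0.2336, 0.084]
ee_rot: [3.14, -0.001, 1.571]
wrist_force: [-1.5, 0.7, 3.8]
width: 0.009
finger_force: 30.0
```

Call:
move_arm(motion=[0,0,0,0,0,-0.04,0,0,0,0,0,0,-0.04,0,0,0,0,0,0,-0.05,0,0,0,0,0,0,0,0,0,0,0,0,0,0,0])

```text
time: 4.12
tool_pos: [0.6555, 0.2335, 0.0952]
ee_rot: [3.141, -0.0, 1.571]
wrist_force: [2.3, 1.5, -7.1]
width: 0.0093
finger_force: 30.0
```

Call:
move_arm(motion=[0,0,-0.1,0,0,-0.01,0,0,0,-0.15,0,0,0,0,0,0,-0.15,0,0,0,0,0,0,-0.15,0,0,0,0,0,0,-0.15,0,0,0,0,0,0,-0.15,0,0,0,0,0,0,-0.15,0,0,0,0,0,0,-0.15,0,0,0,0,0,0,-0.15,0,0,0,0,0,0,-0.15,0,0,0,0,0,0,-0.15,0,0,0,0,0,0,0,0,0,0,0])

```text
time: 5.12
tool_pos: [0.6542, 0.2326, 0.0951]
ee_rot: [-3.139, -0.003, 2.83]
wrist_force: [0.8, -0.1, -6.5]
width: 0.0091
finger_force: 30.0
```

Call:
move_arm(motion=[0,0,-0.15,0,0,0,0,0,0,-0.15,0,0,0,0,0,0,-0.1,0,0,0,0,0,0,0,0,0,0,0,0,0,0,0,0,0,0])

```text
time: 5.53
tool_pos: [0.6541, 0.2322, 0.0954]
ee_rot: [-3.139, -0.003, 3.138]
wrist_force: [-0.7, -2.3, -6.7]
width: 0.0093
finger_force: 30.0
```

Call:
move_arm(motion=[0,0,0,0,0,0,0.4,0,0,0,0,0,0,0.4,0,0,0,0,0,0,0.4,0,0,0,0,0,-0.3,0.4,0,0,0,0,0,-0.3,0.4,0,0,0.15,0,0,0,0.4,0,0,0.15,0,0,0,0.4,0,0,0.15,0,0,0,0.4,0,0,0.15,0,0,0,0.4,0,0,0.15,0,0,0,0.4,0,0,0.15,0,0,0,0.4,0,0,0.15,0,0,0,0.4])

```text
time: 6.53
tool_pos: [0.6557, 0.234, 0.1584]
ee_rot: [3.138, 0.001, 2.311]
wrist_force: [-0.4, 0.9, 0.3]
width: 0.0374
finger_force: 0.0
```

Call:
move_arm(motion=[0,0,0.15,0,0,0,0.4,0,0,0.15,0,0,0,0.4,0,0,0.15,0,0,0,0.4,0,0,0.15,0,0,0,0.4,0,0,0.15,0,0,0,0.4,0,0,0.15,0,0,0,0.4,0,0,0.05,-0.2,0,0,0.4,0,0,0,-0.35,0,0,0.4,0,0,0,-0.35,0,0,0.4,0,0,0,-0.35,0,0,0.4,0,0,0,-0.35,0,0,0.4,0,0,0,-0.35,0,0,0.4])

```text
time: 7.53
tool_pos: [0.6566, 0.0374, 0.1584]
ee_rot: [3.138, -0.001, 1.571]
wrist_force: [-0.1, 0.1, -0.0]
width: 0.038
finger_force: 0.0
```

Call:
move_arm(motion=[0,0,0,-0.33,0,0.2,0.4,0,0,0,-0.1,0,0,0.4,0,0,0,0,0,0,0.4,0,0,0,0,0,0,0.4,0,0,0,0,0,0,0.4])

```text
time: 7.95
tool_pos: [0.6569, -0.0029, 0.138]
ee_rot: [3.139, -0.001, 1.573]
wrist_force: [1.1, 0.4, 0.0]
width: 0.0375
finger_force: 0.0
```

```bash
python3 - <<'E'
from h import *
o=robot.get_obs(); print(o["time"],np.round(o["tool_pos"],4),np.round(o["ee_rot"],3),o["width"])
c=robot.get_calibration("wrist")
im=robot.snapshot("wrist"); cv2.imwrite("pics/w3.png",im[:,:,::-1])
for b in redblobs(im,60)[0]:
  x,y,w,h,_=b[0]; print(b[0],np.round(b[1],1),onz(c,(b[1][0],y+h),.104)+[0,.017,0])
E
```

```text
7.95 [ 0.6569 -0.0029  0.138 ] [ 3.139e+00 -1.000e-03  1.573e+00] 0.03751902754054656
[458, 81, 149, 148, 17333] [532.2 154.4] [0.77412605 0.03064592 0.104     ]
[305, 226, 26, 65, 870] [317.2 255.7] [ 0.65776258 -0.00581767  0.104     ]
```

Call:
move_arm(motion=[0,0,0,-0.02,0,0.2,0.4,0,0,0,0,0,0.2,0.4,0,0,0,0,0,0.14,0.4,0,0,0,0,0,0,0.4,0,0,0,0,0,0,0,0,0,0,0,0,0,0,0,0,0,0,0,0,0,0,0,0,0,0,0,0,0,0,0,0,0,-0.04,0,0,0,0,0,0,-0.04,0,0,0,0,0,0,-0.05,0,0,0,0,0,0,0,0])

```text
time: 9.0
tool_pos: [0.6561, -0.0065, 0.0957]
ee_rot: [-3.141, -0.0, 1.571]
wrist_force: [0.2, 1.0, -6.4]
width: 0.0091
finger_force: 30.0
```

Call:
move_arm(motion=[0,0,-0.1,0,0,-0.01,0,0,0,-0.15,0,0,0,0,0,0,-0.15,0,0,0,0,0,0,-0.15,0,0,0,0,0,0,-0.15,0,0,0,0,0,0,-0.15,0,0,0,0,0,0,-0.15,0,0,0,0,0,0,-0.15,0,0,0,0,0,0,-0.15,0,0,0,0,0,0,-0.15,0,0,0,0,0,0,-0.15,0,0,0,0,0,0,-0.15,0,0,0,0])

```text
time: 10.0
tool_pos: [0.6564, -0.0062, 0.0963]
ee_rot: [3.14, 0.0, 2.952]
wrist_force: [1.9, 1.7, -4.9]
width: 0.0094
finger_force: 30.0
```

Call:
move_arm(motion=[0,0,-0.15,0,0,0,0,0,0,-0.1,0,0,0,0,0,0,0,0,0,0,0,0,0,0,0,0,0,0,0,0,0,0,0,0,0.4,0,0,0,0,0,0,0.4,0,0,0,0,0,0,0.4,0,0,0,0,0,-0.3,0.4,0,0,0,0,0,-0.3,0.4,0,0,0,0,0,0,0.4])

```text
time: 10.83
tool_pos: [0.6595, -0.0073, 0.1651]
ee_rot: [-3.14, 0.013, 3.141]
wrist_force: [0.9, -0.0, 0.8]
width: 0.0376
finger_force: 0.0
```

Call:
move_arm(motion=[0,0,0.15,0,0,0,0.5,0,0,0.15,0,0,0,0.5,0,0,0.15,0,0,0,0.5,0,0,0.15,0,0,0,0.5,0,0,0.15,0,0,0,0.5,0,0,0.15,0,0,0,0.5,0,0,0.15,0,0,0,0.5,0,0,0.15,0,0,0,0.5,0,0,0.15,0,0,0,0.5,0,0,0.15,0,0,0,0.5,0,0,0.15,0,0,0,0.5,0,0,0.15,0,0,0,0.5])

```text
time: 11.83
tool_pos: [0.6562, -0.007, 0.157]
ee_rot: [3.141, 0.001, 1.722]
wrist_force: [0.4, 0.2, -0.6]
width: 0.0474
finger_force: 0.0
```

Call:
move_arm(motion=[0,0,0.15,0,0,0,0.5,0,0,0.05,0,-0.3,0,0.5,0,0,0,0,-0.3,0,0.5,0,0,0,0.3,-0.265,0,0.5,0,0,0,0.3,0,0,0.5,0,0,0,0.3,0,0,0.5,0,0,0,0.31,0,0.2,0.5,0,0,0,0,0,0.35,0.5,0,0,0,0,0,0,0.5,0,0,0,0,0,0,0.5,0,0,0,0,0,0,0.5])

```text
time: 12.75
tool_pos: [0.5703, 0.1124, 0.1029]
ee_rot: [3.14, 0.0, 1.57]
wrist_force: [0.4, 0.2, 0.5]
width: 0.0472
finger_force: 0.0
```

```bash
python3 - <<'E'
from h import *
o=robot.get_obs(); print(o["time"],np.round(o["tool_pos"],4),np.round(o["ee_rot"],3),o["width"])
c=robot.get_calibration("wrist")
im=robot.snapshot("wrist"); cv2.imwrite("pics/w4.png",im[:,:,::-1])
for b in redblobs(im,60)[0]: print(b[0],np.round(b[1],1),onz(c,b[1],.113))
E
```

```text
12.75 [0.5703 0.1124 0.1029] [3.14 0.   1.57] 0.047205536408253625
[485, 0, 107, 31, 2250] [531.8  11.1] [0.6515319  0.22608909 0.113     ]
```

View pics/w4.png

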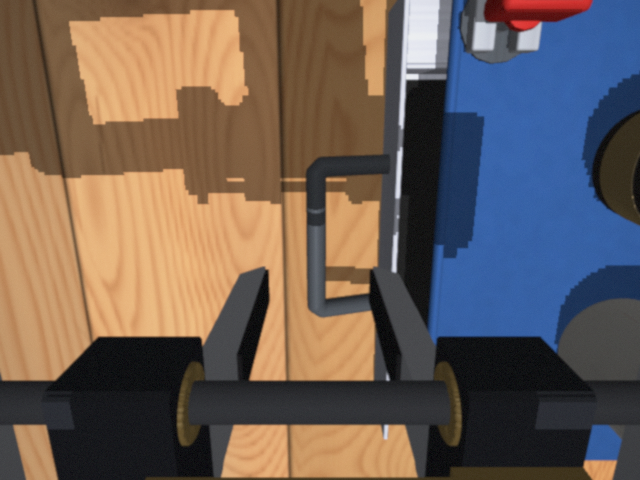

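The wrist view shows the left wing turned along x (open) and the handle bar at column 316, centred between the fingers.

Call:
move_arm(motion=[0,0,0,0,0,0.3,0.5,0,0,0,0,0,0.3,0.5,0,0,0,0,0,0.2,0.5,0,0,0,0,0,0,0.5,0,0,0,0,0,0,0.5,0,0,0,0,0,0,0,0,0,0,0,0,0,0,0,0,0,0,0,0,0,0,0,0,0,0,0,0,0,0,0,0,0,0,0])

```text
time: 13.63
tool_pos: [0.5702, 0.1132, 0.0225]
ee_rot: [3.14, -0.0, 1.571]
wrist_force: [0.6, 0.5, -0.4]
width: 0.0172
finger_force: 0.0
```

Call:
move_arm(motion=[0,0,0,0,-0.05,0,0,0,0,0,0,-0.1,0,0,0,0,0,0,-0.12,0,0,0,0,0,0,-0.12,0,0,0,0,0,0,-0.12,0,0,0,0,0,0,-0.12,0,0,0,0,0,0,-0.12,0,0,0,0,0,0,-0.12,0,0,0,0,0,0,-0.12,0,0,0,0,0,0,-0.12,0,0,0,0,0,0,-0.12,0,0,0,0,0,0,-0.07,0,0])

```text
time: 14.63
tool_pos: [0.4393, 0.1132, 0.0223]
ee_rot: [3.139, -0.0, 1.572]
wrist_force: [2.7, -0.4, 1.1]
width: 0.0113
finger_force: 30.0
```

Call:
move_arm(motion=[0,0,0,0,0,0,0,0,0,0,0,0,0,0,0,0,0,0,0,0,0])

```text
time: 14.88
tool_pos: [0.4382, 0.1132, 0.0222]
ee_rot: [-3.139, -0.0, 1.572]
wrist_force: [-3.9, 0.6, 7.9]
width: 0.0114
finger_force: 30.0
```

Call:
move_arm(motion=[0,0,0,0,0,0,0.5,0,0,0,0,0,0,0.5,0,0,0,0,0,0,0.5,0,0,0,0,0,-0.35,0.5,0,0,0,0,0,-0.35,0.5,0,0,0,0,0,-0.35,0.5,0,0,0,0,0,-0.35,0.5,0,0,0,-0.35,0,0,0.5,0,0,0,-0.35,0,0,0.5,0,0,0,-0.35,0,0,0.5,0,0,0,-0.35,0,0,0.5,0,0,0,-0.35,0,0,0.5])

```text
time: 15.88
tool_pos: [0.4392, -0.0633, 0.1611]
ee_rot: [-3.141, -0.0, 1.572]
wrist_force: [0.9, 0.1, -0.7]
width: 0.0473
finger_force: 0.0
```

```bash
python3 - <<'E'
from h import *
o=robot.get_obs(); print(o["time"],np.round(o["tool_pos"],4))
I=[]
for n in ("top","scene","wrist"):
    c=robot.get_calibration(n); im=robot.snapshot(n); I.append(im[:,:,::-1])
    for b in redblobs(im,30)[0]:
        q=onz(c,b[1],.01)
        if .4<q[0]<.6 and -.42<q[1]<.1: print(n,b[0],np.round(b[1],1),np.round(q,4))
out=np.zeros((600,800,3),np.uint8)
out[:300,:400]=cv2.resize(I[0],(400,300),interpolation=3);out[:300,400:]=cv2.resize(I[1],(400,300),interpolation=3);out[300:,:400]=cv2.resize(I[2],(400,300),interpolation=3)
out[300:,400:]=cv2.resize(I[0][150:300,180:380],(400,300),interpolation=2)
cv2.imwrite("pics/c2.png",out)
E
```

```text
15.8833 [ 0.4392 -0.0633  0.1611]
top [358, 309, 7, 8, 45] [360.9 312.6] [ 0.4693 -0.1998  0.01  ]
top [406, 319, 8, 10, 55] [410.1 323.4] [ 0.4714 -0.3373  0.01  ]
scene [313, 323, 9, 8, 56] [317.1 326.6] [ 0.4737 -0.2024  0.01  ]
scene [351, 356, 10, 11, 70] [355.7 361.5] [ 0.4749 -0.3381  0.01  ]
wrist [344, 338, 28, 28, 517] [357.7 351.4] [ 0.4753 -0.1999  0.01  ]
wrist [343, 464, 24, 14, 188] [354.8 469.9] [ 0.475  -0.3349  0.01  ]
```

View pics/c2.png

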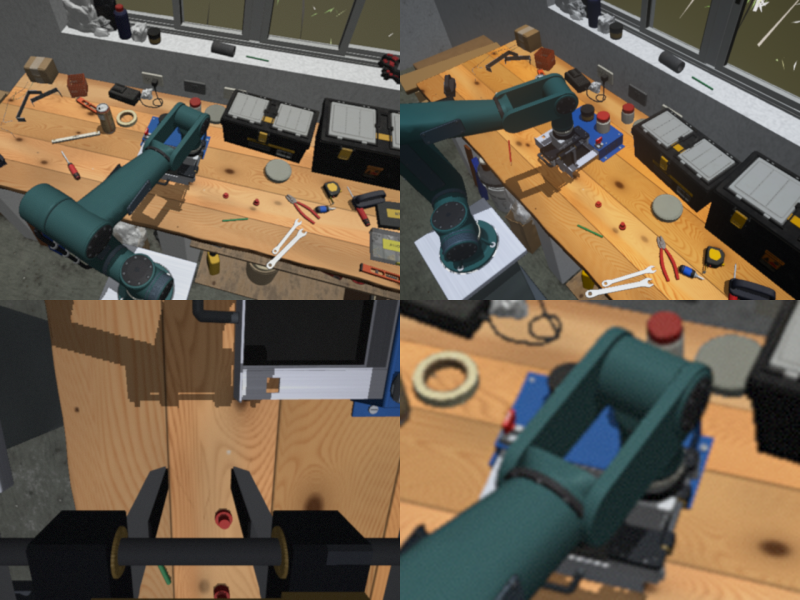

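The arm views show no other fittings: only the two red caps are on the bench. The tray is drawn out. Now I'll grasp the short cap.

Call:
move_arm(motion=[0,0,0,-0.35,0.18,0,0.6,0,0,0,-0.35,0.18,0,0.6,0,0,0,-0.35,0,0,0.6,0,0,0,-0.34,0,0,0.6,0,0,0,0,0,0.35,0.6,0,0,0,0,0,0.35,0.6,0,0,0,0,0,0.35,0.6,0,0,0,0,0,0.3,0.6,0,0,0,0,0,0.15,0.6,0,0,0,0,0,0.07,0.6,0,0,0,0,0,0,0.6,0,0,0,0,0,0,0.6])

```text
time: 17.03
tool_pos: [0.4767, -0.2004, 0.0051]
ee_rot: [3.141, 0.0, 1.573]
wrist_force: [0.3, 0.1, 0.9]
width: 0.0562
finger_force: 0.0
```

Call:
move_arm(motion=[0,0,0,0,0,0,0,0,0,0,0,0,0,0,0,0,0,0,0,0,0,0,0,0,0,0,0,0,0,0,0,0,0,0,0,0,0,0,0,0,0,0,0,0,0,0,0,0,0])

```text
time: 17.62
tool_pos: [0.4761, -0.2011, 0.005]
ee_rot: [3.141, 0.0, 1.571]
wrist_force: [-0.2, 0.2, 2.1]
width: 0.0232
finger_force: 30.0
```

Call:
move_arm(motion=[0,0,0,0,0,-0.1,0,0,0,0,0,0,-0.3,0,0,0,0,0,0,-0.35,0,0,0,0,0,0,-0.35,0,0,0,0,0,0,-0.35,0,0,0,0,0,0,0,0,0,0,0,0,0,0,0])

```text
time: 18.2
tool_pos: [0.4773, -0.2017, 0.153]
ee_rot: [3.136, 0.003, 1.571]
wrist_force: [-0.5, 0.5, -1.1]
width: 0.023
finger_force: 30.0
```

```bash
python3 - <<'E'
from h import *
im=robot.snapshot("wrist")
cv2.imwrite("pics/w5.png",im[200:480,160:480,::-1])
c=robot.get_calibration("wrist"); o=robot.get_obs(); print(np.round(o["tool_pos"],4),o["width"])
for b in redblobs(im,30)[0]: print(b[0],np.round(b[1],1),np.round(onz(c,b[1],.01),4))
E
```

```text
[ 0.476  -0.2011  0.1504] 0.023040104553047388
[293, 258, 51, 53, 1892] [318.5 284.6] [ 0.4777 -0.264   0.01  ]
[300, 348, 27, 33, 526] [313.3 363.5] [ 0.473  -0.3401  0.01  ]
```

View pics/w5.png

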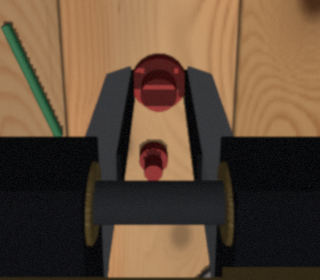

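The crop shows the short cap held at the fingertips, with the tall cap still standing on the bench below it.

Call:
move_arm(motion=[0,0,0,0.35,0.1,0,0,0,0,0,0.35,0.1,0,0,0,0,0,0.35,0.1,0,0,0,0,0,0.35,0.1,0,0,0,0,0,0.35,0.1,0,0,0,0,0,0.35,0.1,0,0,0,0,0,0.35,0.1,0,0,0,0,0,0.35,0,0,0,0,0,0,0.05,0,0.2,0,0,0,0,0,0,0.35,0,0,0,0,0,0,0.35,0,0,0,0,0,0,0.25,0])

```text
time: 19.25
tool_pos: [0.542, 0.0845, 0.0289]
ee_rot: [-3.133, 0.0, 1.572]
wrist_force: [0.3, 0.8, -1.5]
width: 0.023
finger_force: 30.0
```

Call:
move_arm(motion=[0,0,0,0,0,0.15,0,0,0,0,0,0,0.07,0,0,0,0,0,0,0,0,0,0,0,0,0,0,0,0,0,0,0,0,0,0.5,0,0,0,0,0,0,0.5,0,0,0,0,0,0,0.5,0,0,0,0,0,-0.35,0.5,0,0,0,0,0,-0.35,0.5,0,0,0,0,0,-0.35,0.5,0,0,0,0,0,-0.32,0.5,0,0,0,0,0,0,0.5])

```text
time: 20.25
tool_pos: [0.5501, 0.0844, 0.1587]
ee_rot: [3.126, -0.001, 1.571]
wrist_force: [0.5, -0.0, 0.5]
width: 0.0473
finger_force: 0.0
```

```bash
python3 - <<'E'
from h import *
o=robot.get_obs(); print(np.round(o["tool_pos"],4),o["width"])
c=robot.get_calibration("wrist");im=robot.snapshot("wrist")
cv2.imwrite("pics/w6.png",im[:,:,::-1])
for b in redblobs(im,30)[0]: print(b[0],np.round(b[1],1),np.round(onz(c,b[1],.014),4))
for n in ("top","scene"):
    c=robot.get_calibration(n); im=robot.snapshot(n)
    for b in redblobs(im,30)[0]:
        q=onz(c,b[1],.012)
        if .4<q[0]<.6 and -.42<q[1]<.1: print(n,b[0],np.round(b[1],1),np.round(q,4))
E
```

```text
[0.5501 0.0844 0.1587] 0.04729768624477694
[15, 0, 14, 8, 76] [22.1  2.6] [0.3455 0.2356 0.014 ]
[294, 193, 33, 33, 845] [309.8 209.2] [0.5468 0.0858 0.014 ]
[615, 276, 25, 81, 1381] [629.6 316.7] [ 0.829  -0.0128  0.014 ]
top [267, 264, 10, 10, 78] [271.6 268.6] [0.5426 0.0859 0.012 ]
top [406, 319, 8, 10, 54] [410.1 323.5] [ 0.4701 -0.3372  0.012 ]
scene [263, 243, 10, 11, 78] [267.7 248.5] [0.5465 0.0848 0.012 ]
scene [351, 356, 10, 11, 69] [355.6 361.4] [ 0.4741 -0.3386  0.012 ]
```

View pics/w6.png

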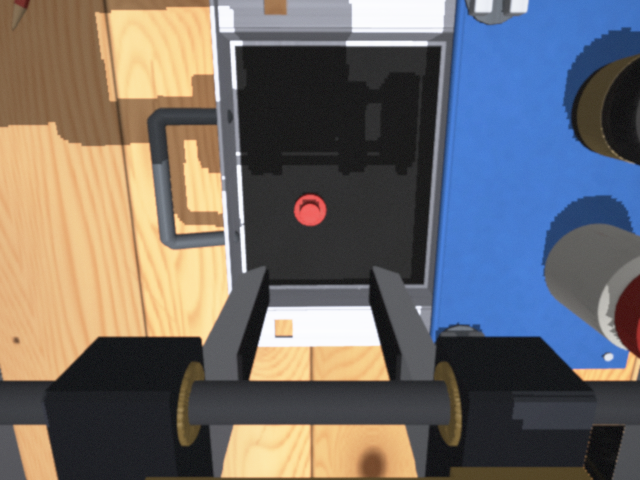

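The wrist view shows the short cap standing in the tray at (310,209). I'll check where the tray stands relative to the roof edge.

```bash
python3 - <<'E'
from h import *
c=robot.get_calibration("wrist")
for n,p,z in (("flange back R",(430,345),.04),("flange front R",(229,348),.052),("front wall L",(215,0),.052),("flange back L",(455,0),.04),("roof R",(436,368),.066),("roof L",(462,5),.066),("handle",(153,120),.045),("handle",(164,240),.045),("inL",(440,42),.04),("inR",(425,287),.04)): print(n,np.round(onz(c,p,z),4))
E
```

```text
flange back R [ 0.6358 -0.0172  0.04  ]
flange front R [ 0.4789 -0.0122  0.052 ]
front wall L [0.4845 0.2266 0.052 ]
flange back L [0.6336 0.2295 0.04  ]
roof R [ 0.6337 -0.0202  0.066 ]
roof L [0.6301 0.2209 0.066 ]
handle [0.4365 0.1561 0.045 ]
handle [0.4353 0.072  0.045 ]
inL [0.626 0.205 0.04 ]
inR [0.6284 0.0328 0.04  ]
```

Call:
move_arm(motion=[0,0,0,-0.35,-0.06,0,0.6,0,0,0,-0.35,-0.06,0,0.6,0,0,0,-0.35,-0.06,0,0.6,0,0,0,-0.35,-0.06,0,0.6,0,0,0,-0.35,-0.06,0,0.6,0,0,0,-0.35,-0.06,0,0.6,0,0,0,-0.35,-0.06,0,0.6,0,0,0,-0.35,-0.06,0,0.6,0,0,0,-0.35,-0.06,0,0.6,0,0,0,-0.35,-0.06,0,0.6,0,0,0,-0.35,-0.06,0,0.6,0,0,0,-0.37,-0.05,0,0.6])

```text
time: 21.4
tool_pos: [0.4732, -0.3384, 0.1467]
ee_rot: [-3.138, -0.003, 1.571]
wrist_force: [1.2, -0.7, 0.7]
width: 0.0566
finger_force: 0.0
```

Call:
move_arm(motion=[0,0,0,0,0,0,0.6,0,0,0,0,0,0,0.6])

```text
time: 21.57
tool_pos: [0.4732, -0.3387, 0.1465]
ee_rot: [-3.138, -0.004, 1.568]
wrist_force: [-0.3, -0.3, -1.1]
width: 0.0562
finger_force: 0.0
```

```bash
python3 - <<'E'
from h import *
o=robot.get_obs(); print(np.round(o["tool_pos"],4),o["width"])
c=robot.get_calibration("wrist");im=robot.snapshot("wrist")
for b in redblobs(im,30)[0]: print(b[0],np.round(b[1],1),np.round(onz(c,b[1],.014),4))
for n in ("top","scene"):
    c=robot.get_calibration(n); im=robot.snapshot(n)
    for b in redblobs(im,30)[0]:
        q=onz(c,b[1],.012)
        if .4<q[0]<.6 and -.42<q[1]<.1: print(n,b[0],np.round(b[1],1),np.round(q,4))
E
```

```text
[ 0.4732 -0.3387  0.1465] 0.056153884573824205
[304, 199, 32, 31, 720] [319.4 214.1] [ 0.4749 -0.3379  0.014 ]
[283, 425, 43, 49, 643] [301.1 446.7] [ 0.4573 -0.5592  0.014 ]
[320, 425, 50, 53, 772] [346.7 451.8] [ 0.4996 -0.565   0.014 ]
top [406, 319, 8, 9, 55] [410.  323.3] [ 0.4705 -0.3371  0.012 ]
scene [351, 356, 10, 11, 79] [355.5 361.6] [ 0.4736 -0.3387  0.012 ]
```

Call:
move_arm(motion=[0,0,0,0,0,0.35,0.6,0,0,0,0,0,0.35,0.6,0,0,0,0,0,0.35,0.6,0,0,0,0,0,0.25,0.6,0,0,0,0,0,0.12,0.6,0,0,0,0,0,0,0.6,0,0,0,0,0,0,0,0,0,0,0,0,0,0,0,0,0,0,0,0,0,0,0,0,0,0,0,0,0,0,0,0,0,0,0])

```text
time: 22.63
tool_pos: [0.4756, -0.3386, 0.0091]
ee_rot: [3.139, 0.002, 1.571]
wrist_force: [-0.1, 0.7, 0.5]
width: 0.0266
finger_force: 0.1
```

Call:
move_arm(motion=[0,0,0,0,0,0,0,0,0,0,0,0,-0.1,0,0,0,0,0,0,-0.3,0,0,0,0,0,0,-0.35,0,0,0,0,0,0,-0.35,0,0,0,0,0,0,-0.32,0,0,0,0,0,0,0,0])

```text
time: 23.22
tool_pos: [0.478, -0.3407, 0.1592]
ee_rot: [3.13, 0.01, 1.571]
wrist_force: [0.5, -1.3, 1.7]
width: 0.0232
finger_force: 30.0
```

Call:
move_arm(motion=[0,0,0,0.35,0.06,0,0,0,0,0,0.35,0.06,0,0,0,0,0,0.35,0.06,0,0,0,0,0,0.35,0.06,0,0,0,0,0,0.35,0.06,0,0,0,0,0,0.35,0.06,0,0,0,0,0,0.35,0.06,0,0,0,0,0,0.35,0.06,0,0,0,0,0,0.35,0.06,0,0,0,0,0,0.35,0.06,0,0,0,0,0,0.35,0.06,0,0,0,0,0,0.35,0.05,0,0])

```text
time: 24.22
tool_pos: [0.5455, 0.0839, 0.1497]
ee_rot: [3.141, -0.0, 1.571]
wrist_force: [0.6, 0.1, -0.0]
width: 0.0233
finger_force: 30.0
```

Call:
move_arm(motion=[0,0,0,0.35,0,0,0,0,0,0,0.3,0,0,0,0,0,0,0,0,0,0,0,0,0,0,0,0,0])

```text
time: 24.55
tool_pos: [0.5451, 0.1483, 0.1493]
ee_rot: [-3.141, 0.0, 1.574]
wrist_force: [-0.2, -0.5, -0.6]
width: 0.0227
finger_force: 30.0
```

```bash
python3 - <<'E'
from h import *
o=robot.get_obs(); print(np.round(o["tool_pos"],4),o["width"],o["finger_force"])
c=robot.get_calibration("wrist");im=robot.snapshot("wrist")
cv2.imwrite("pics/w7.png",im[:,:,::-1])
for b in redblobs(im,30)[0]: print(b[0],np.round(b[1],1),np.round(onz(c,b[1],.014),4))
E
```

```text
[0.5451 0.1483 0.1493] 0.022746223095470867 29.999894652461307
[36, 0, 46, 98, 1251] [58.2 47.2] [0.3619 0.2689 0.014 ]
[492, 88, 80, 30, 1265] [527.6 102.1] [0.6995 0.2328 0.014 ]
[293, 251, 52, 69, 2795] [318.7 283.4] [0.5469 0.0887 0.014 ]
[617, 426, 7, 18, 77] [619.4 432.3] [ 0.8257 -0.0593  0.014 ]
```

Call:
move_arm(motion=[0,0,0,0,0,0.35,0,0,0,0,0,0,0.35,0,0,0,0,0,0,0.35,0,0,0,0,0,0,0.2,0,0,0,0,0,0,0.1,0,0,0,0,0,0,0,0,0,0,0,0,0,0,0.5,0,0,0,0,0,0,0.5,0,0,0,0,0,0,0.5,0,0,0,0,0,-0.35,0.5,0,0,0,0,0,-0.35,0.5,0,0,0,0,0,-0.35,0.5])

```text
time: 25.6
tool_pos: [0.5455, 0.147, 0.1212]
ee_rot: [3.141, -0.0, 1.571]
wrist_force: [1.2, -0.7, 0.7]
width: 0.0468
finger_force: 0.0
```

Call:
move_arm(motion=[0,0,0,0,-0.35,-0.3,0.5,0,0,0,-0.1,-0.35,0,0.5,0,0,0,-0.26,-0.36,0,0.5,0,0,0,0,0,0,0.5,0,0,0,0,0,0,0.5,0,0,0,0,0,0,0.5])

```text
time: 26.1
tool_pos: [0.4462, 0.1128, 0.1479]
ee_rot: [3.138, -0.001, 1.571]
wrist_force: [-0.2, -0.0, 0.3]
width: 0.0468
finger_force: 0.0
```

```bash
python3 - <<'E'
from h import *
o=robot.get_obs(); print(o["time"],np.round(o["tool_pos"],4),o["width"],o["finger_force"])
c=robot.get_calibration("wrist");im=robot.snapshot("wrist")
cv2.imwrite("pics/w8.png",im[:,:,::-1])
for b in redblobs(im,30)[0]: print(b[0],np.round(b[1],1),np.round(onz(c,b[1],.014),4))
E
```

```text
26.1 [0.4462 0.1128 0.1479] 0.04680946615644356 0.0
[163, 0, 29, 48, 539] [176.   22.4] [0.3493 0.2499 0.014 ]
[432, 154, 39, 36, 1070] [451.1 171.5] [0.5494 0.1462 0.014 ]
[423, 230, 35, 33, 882] [440.1 246.2] [0.5457 0.0861 0.014 ]
[612, 425, 12, 12, 78] [619.  428.8] [ 0.7248 -0.0912  0.014 ]
```

View pics/w8.png

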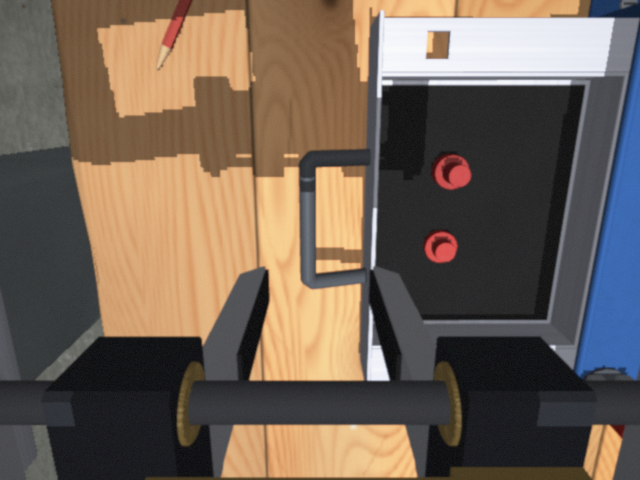

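Both caps stand in the tray, at (452,172) and (441,246). The handle is at column 306, between the fingers. Next I grip it and push the tray home slowly.

Call:
move_arm(motion=[0,0,0,0,0,0.35,0.5,0,0,0,0,0,0.35,0.5,0,0,0,0,0,0.35,0.5,0,0,0,0,0,0.23,0.5,0,0,0,0,0,0,0.5,0,0,0,0,0,0,0,0,0,0,0,0,0,0,0,0,0,0,0,0,0,0,0,0,0,0,0,0,0,0,0,0,0,0,0,0,0,0,0,0,0,0,0,0,0,0,0,0,0])

```text
time: 27.15
tool_pos: [0.4445, 0.1129, 0.0198]
ee_rot: [-3.14, -0.0, 1.571]
wrist_force: [-5.6, 0.1, 4.1]
width: 0.0112
finger_force: 30.0
```

Call:
move_arm(motion=[0,0,0,0,0.04,0,0,0,0,0,0,0.08,0,0,0,0,0,0,0.11,0,0,0,0,0,0,0.11,0,0,0,0,0,0,0.11,0,0,0,0,0,0,0.11,0,0,0,0,0,0,0.11,0,0,0,0,0,0,0.11,0,0,0,0,0,0,0.11,0,0,0,0,0,0,0.11,0,0,0,0,0,0,0.1,0,0,0,0,0,0,0.08,0,0])

```text
time: 28.15
tool_pos: [0.5634, 0.1129, 0.0199]
ee_rot: [-3.141, -0.0, 1.571]
wrist_force: [-6.4, -0.9, 5.9]
width: 0.0108
finger_force: 30.0
```

Call:
move_arm(motion=[0,0,0,0,0.06,0,0,0,0,0,0,0.04,0,0,0,0,0,0,0.03,0,0,0,0,0,0,0,0,0])

```text
time: 28.48
tool_pos: [0.5723, 0.1128, 0.0198]
ee_rot: [-3.132, 0.0, 1.572]
wrist_force: [-14.8, 0.1, 11.9]
width: 0.0108
finger_force: 30.0
```

Call:
move_arm(motion=[0,0,0,0,0.03,0,0,0,0,0,0,0,0,0,0,0,0,0,0,0,0,0,0,0,0,0,0,0])

```text
time: 28.82
tool_pos: [0.5722, 0.1129, 0.0197]
ee_rot: [-3.126, 0.001, 1.572]
wrist_force: [-21.7, -1.4, 16.3]
width: 0.0107
finger_force: 30.0
```

Call:
move_arm(motion=[0,0,0,0,0,0,0.5,0,0,0,0,0,0,0.5,0,0,0,0,0,0,0.5,0,0,0,0,0,-0.35,0.5,0,0,0,0,0,-0.35,0.5,0,0,0,0,0,-0.35,0.5,0,0,0,0,0,-0.35,0.5,0,0,0,0,0,0,0.5,0,0,0,0,0,0,0.5])

```text
time: 29.57
tool_pos: [0.5822, 0.1129, 0.1628]
ee_rot: [3.132, -0.001, 1.571]
wrist_force: [-0.6, -0.1, -0.6]
width: 0.0472
finger_force: 0.0
```

```bash
python3 - <<'E'
from h import *
o=robot.get_obs(); print(o["time"],np.round(o["tool_pos"],4))
c=robot.get_calibration("wrist");im=robot.snapshot("wrist")
cv2.imwrite("pics/w9.png",im[:,:,::-1])
E
```

```text
29.5667 [0.5822 0.1129 0.1628]
```

View pics/w9.png

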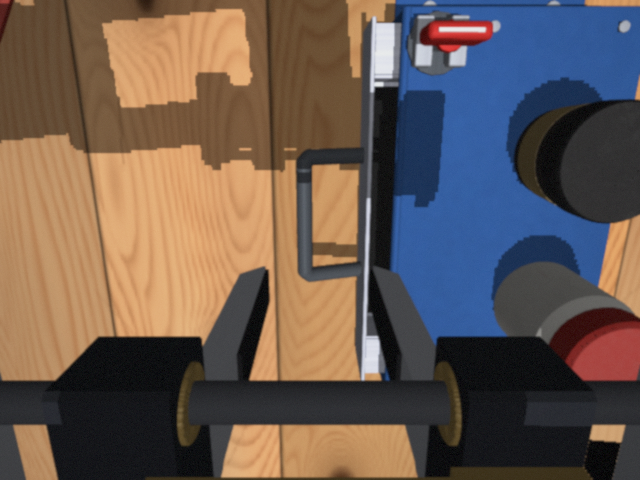

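Tray is home against its stop and the left wing is open at (460,30). Now I go to the left wing.

Call:
move_arm(motion=[0,0,0,0.3,0.2,0,0.5,0,0,0,0.3,0.2,0,0.5,0,0,0,0.3,0.2,0,0.5,0,0,0,0.29,0.225,0,0.5,0,0,-0.15,0,0,0,0.4,0,0,-0.15,0,0,0,0.4,0,0,-0.15,0,0,0,0.4,0,0,-0.15,0,0,0,0.4,0,0,-0.15,0,0,0,0.4,0,0,-0.15,0,0,0,0.4,0,0,-0.15,0,0,0,0.4,0,0,-0.15,0,0,0,0.4])

```text
time: 30.62
tool_pos: [0.661, 0.2315, 0.1551]
ee_rot: [-3.138, -0.003, 2.52]
wrist_force: [-0.3, 0.5, -0.4]
width: 0.0374
finger_force: 0.0
```

Call:
move_arm(motion=[0,0,-0.15,0,0,0,0.4,0,0,-0.15,0,0,0,0.4,0,0,-0.15,0,0,0,0.4,0,0,-0.15,0,0,0,0.4,0,0,-0.15,0,0,0,0.4,0,0,-0.05,0,0,0,0.4,0,0,0,0,0,0.2,0.4,0,0,0,0,0,0,0.4,0,0,0,0,0,0,0.4,0,0,0,0,0,0,0.4])

```text
time: 31.45
tool_pos: [0.6612, 0.2317, 0.137]
ee_rot: [-3.141, -0.002, -3.141]
wrist_force: [0.6, -0.3, 0.7]
width: 0.0375
finger_force: 0.0
```

```bash
python3 - <<'E'
from h import *
o=robot.get_obs(); print(o["time"],np.round(o["tool_pos"],4),np.round(o["ee_rot"],3))
c=robot.get_calibration("wrist");im=robot.snapshot("wrist")
cv2.imwrite("pics/w10.png",im[:,:,::-1])
print(np.round(c["R"],2).tolist())
for b in redblobs(im,60)[0]: print(b[0],np.round(b[1],1),np.round(onz(c,b[1],.1135),4))
E
```

```text
31.45 [0.6612 0.2317 0.137 ] [-3.141e+00 -2.000e-03 -3.141e+00]
[[-0.0, 1.0, -0.0], [0.96, 0.0, 0.27], [0.27, -0.0, -0.96]]
[306, 218, 28, 66, 961] [319.5 247.7] [0.6524 0.2309 0.1135]
[16, 432, 14, 38, 165] [ 22.1 451.4] [0.7824 0.0509 0.1135]
```

Call:
move_arm(motion=[0,0,0,0.06,0.01,0.1,0.4,0,0,0,0,0,0.2,0.4,0,0,0,0,0,0.13,0.4,0,0,0,0,0,0,0.4,0,0,0,0,0,0,0,0,0,0,0,0,0,0,0,0,0,0,0,0,0,0,0,0,0,0,0,0,0,0,0,0,0,0,0,0,0,0,0,0,0,0])

```text
time: 32.33
tool_pos: [0.6564, 0.2322, 0.0969]
ee_rot: [-3.141, 0.002, -3.141]
wrist_force: [-0.8, -2.0, 2.8]
width: 0.0092
finger_force: 30.0
```

Call:
move_arm(motion=[0,0,0.1,0,0,-0.015,0,0,0,0.15,0,0,0,0,0,0,0.15,0,0,0,0,0,0,0.15,0,0,0,0,0,0,0.15,0,0,0,0,0,0,0.15,0,0,0,0,0,0,0.15,0,0,0,0,0,0,0.15,0,0,0,0,0,0,0.15,0,0,0,0,0,0,0.15,0,0,0,0,0,0,0.15,0,0,0,0,0,0,0.15,0,0,0,0])

```text
time: 33.33
tool_pos: [0.6557, 0.2315, 0.0958]
ee_rot: [-3.14, 0.002, 1.761]
wrist_force: [1.7, -1.3, -6.6]
width: 0.0091
finger_force: 30.0
```

Call:
move_arm(motion=[0,0,0.15,0,0,0,0,0,0,0.1,0,0,0,0,0,0,0,0,0,0,0,0,0,0,0,0,0,0,0,0,0,0,0,0,0.4,0,0,0,0,0,0,0.4,0,0,0,0,0,0,0.4,0,0,0,0,0,0,0.4,0,0,0,0,0,-0.3,0.4,0,0,0,0,0,-0.3,0.4,0,0,0,0,0,0,0.4,0,0,0,0,0,0,0.4])

```text
time: 34.33
tool_pos: [0.6572, 0.2337, 0.1614]
ee_rot: [3.134, -0.002, 1.572]
wrist_force: [0.2, 0.4, -0.1]
width: 0.0378
finger_force: 0.0
```

```bash
python3 - <<'E'
from h import *
o=robot.get_obs(); print(o["time"],np.round(o["tool_pos"],4),np.round(o["ee_rot"],3))
c=robot.get_calibration("wrist");im=robot.snapshot("wrist")
cv2.imwrite("pics/w11.png",im[:,:,::-1])
for b in redblobs(im,60)[0]:
    x,y,w,h,_=b[0]; print(b[0],np.round(b[1],1),[np.round(np.diff([onz(c,(b[1][0],q),z)[1] for q in (y,y+h)]),4) for z in (.104,.1135)],np.round(onz(c,b[1],.104),4))
E
```

```text
34.3333 [0.6572 0.2337 0.1614] [ 3.134e+00 -2.000e-03  1.572e+00]
[304, 215, 24, 58, 684] [315.7 241. ] [array([-0.0369]), array([-0.0354])] [0.6574 0.236  0.104 ]
```

View pics/w11.png

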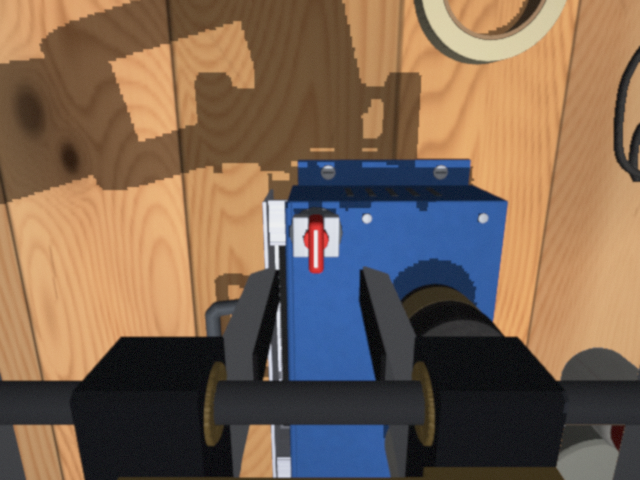

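The left wing is across again at (316,241). Next is the right one.

Call:
move_arm(motion=[0,0,0,-0.34,0,0,0.4,0,0,0,-0.34,0,0,0.4,0,0,0,-0.34,0,0,0.4,0,0,0,-0.34,0,0,0.4,0,0,0,-0.34,0,0,0.4,0,0,0,-0.34,0,0,0.4,0,0,0,-0.35,0,0,0.4,0,0,-0.15,0,0,0,0.4,0,0,-0.15,0,0,0,0.4,0,0,-0.15,0,0,0,0.4,0,0,-0.15,0,0,0,0.4,0,0,-0.15,0,0,0,0.4])

```text
time: 35.38
tool_pos: [0.6547, -0.0062, 0.1548]
ee_rot: [-3.139, -0.003, 2.166]
wrist_force: [-0.6, 0.2, 0.6]
width: 0.0375
finger_force: 0.0
```

Call:
move_arm(motion=[0,0,-0.15,0,0,0,0.4,0,0,-0.15,0,0,0,0.4,0,0,-0.15,0,0,0,0.4,0,0,-0.15,0,0,0,0.4,0,0,-0.15,0,0,0,0.4,0,0,-0.15,0,0,0,0.4,0,0,-0.15,0,0,0,0.4,0,0,-0.15,0,0,0,0.4,0,0,-0.05,0,0,0,0.4,0,0,0,0,0,0.2,0.4,0,0,0,0,0,0,0.4,0,0,0,0,0,0,0.4])

```text
time: 36.38
tool_pos: [0.6539, -0.0059, 0.1339]
ee_rot: [3.141, -0.006, -3.141]
wrist_force: [-0.5, 0.1, -0.2]
width: 0.038
finger_force: 0.0
```

```bash
python3 - <<'E'
from h import *
o=robot.get_obs(); print(o["time"],np.round(o["tool_pos"],4),np.round(o["ee_rot"],3))
c=robot.get_calibration("wrist");im=robot.snapshot("wrist")
for b in redblobs(im,60)[0]: print(b[0],np.round(b[1],1),np.round(onz(c,b[1],.1135),4))
E
```

```text
36.3833 [ 0.6539 -0.0059  0.1339] [ 3.141 -0.006 -3.141]
[305, 233, 28, 67, 986] [318.6 262.7] [ 0.6522 -0.007   0.1135]
[387, 431, 11, 47, 286] [391.2 457.4] [0.7757 0.0363 0.1135]
```

Call:
move_arm(motion=[0,0,0,-0.02,-0.01,0.1,0.4,0,0,0,0,0,0.18,0.4,0,0,0,0,0,0.1,0.4,0,0,0,0,0,0,0.4,0,0,0,0,0,0,0,0,0,0,0,0,0,0,0,0,0,0,0,0,0,0,0,0,0,0,0,0,0,0,0,0,0,0,0,0,0,0,0,0,0,0])

```text
time: 37.27
tool_pos: [0.6584, -0.0063, 0.1003]
ee_rot: [3.14, 0.002, -3.141]
wrist_force: [0.3, 2.0, 1.5]
width: 0.0088
finger_force: 30.0
```

Call:
move_arm(motion=[0,0,0.1,0,0,-0.015,0,0,0,0.15,0,0,0,0,0,0,0.15,0,0,0,0,0,0,0.15,0,0,0,0,0,0,0.15,0,0,0,0,0,0,0.15,0,0,0,0,0,0,0.15,0,0,0,0,0,0,0.15,0,0,0,0,0,0,0.15,0,0,0,0,0,0,0.15,0,0,0,0,0,0,0.15,0,0,0,0,0,0,0.15,0,0,0,0])

```text
time: 38.27
tool_pos: [0.6566, -0.0082, 0.099]
ee_rot: [-3.138, 0.001, 1.761]
wrist_force: [-0.3, -1.1, -6.5]
width: 0.0092
finger_force: 30.0
```

Call:
move_arm(motion=[0,0,0.15,0,0,0,0,0,0,0.1,0,0,0,0,0,0,0,0,0,0,0,0,0,0,0,0,0,0,0,0,0,0,0,0,0.4,0,0,0,0,0,0,0.4,0,0,0,0,0,0,0.4,0,0,0,0,0,0,0.4,0,0,0,0,0,-0.3,0.4,0,0,0,0,0,-0.3,0.4,0,0,0,0,-0.4,0,0.4,0,0,0,0,-0.4,0,0.4])

```text
time: 39.27
tool_pos: [0.5806, -0.0074, 0.164]
ee_rot: [3.134, 0.0, 1.572]
wrist_force: [-0.9, 0.5, 0.8]
width: 0.0381
finger_force: 0.0
```

Call:
move_arm(motion=[0,0,0,0,-0.4,0,0.4,0,0,0,0,-0.4,0,0.4,0,0,0,0,-0.4,0,0.4,0,0,0,-0.4,-0.4,0,0.4,0,0,0,-0.4,0,0,0.4,0,0,0,-0.4,0,0,0.4,0,0,0,-0.4,0,0,0.4,0,0,0,-0.4,0,0,0.4,0,0,0,-0.4,0,0,0.4,0,0,0,0,0,0,0.4,0,0,0,0,0,0,0.4])

```text
time: 40.18
tool_pos: [0.4284, -0.2384, 0.1611]
ee_rot: [3.14, -0.0, 1.568]
wrist_force: [0.4, 0.2, -0.3]
width: 0.0376
finger_force: 0.0
```

```bash
python3 - <<'E'
from h import *
o=robot.get_obs(); print(o["time"],np.round(o["tool_pos"],4))
I=[]
for n in ("top","scene"):
    im=robot.snapshot(n); I.append(im[:,:,::-1])
    for b in redblobs(im,10)[0]:
        if b[0][4]<300 and 220<b[1][0]<370 and 150<b[1][1]<240: print(n,b[0],np.round(b[1],1))
out=np.zeros((600,800,3),np.uint8)
for i,(x,y) in enumerate(((215,150),(240,130))):
    for j,s in enumerate((cv2.imread(f"pics/{('top','scene')[i]}0.png"),I[i])): out[j*300:j*300+300,i*400:i*400+399]=cv2.resize(s[y:y+100+0,x:x+133],(399,300),interpolation=2)
cv2.imwrite("pics/c3.png",out)
E
```

```text
40.1833 [ 0.4284 -0.2384  0.1611]
top [304, 156, 17, 16, 200] [312.  163.4]
top [289, 183, 19, 17, 257] [298.4 190.9]
top [230, 210, 10, 7, 38] [234.6 213.4]
scene [357, 165, 18, 16, 225] [365.  172.8]
scene [329, 179, 6, 15, 70] [331.3 185.7]
```

View pics/c3.png

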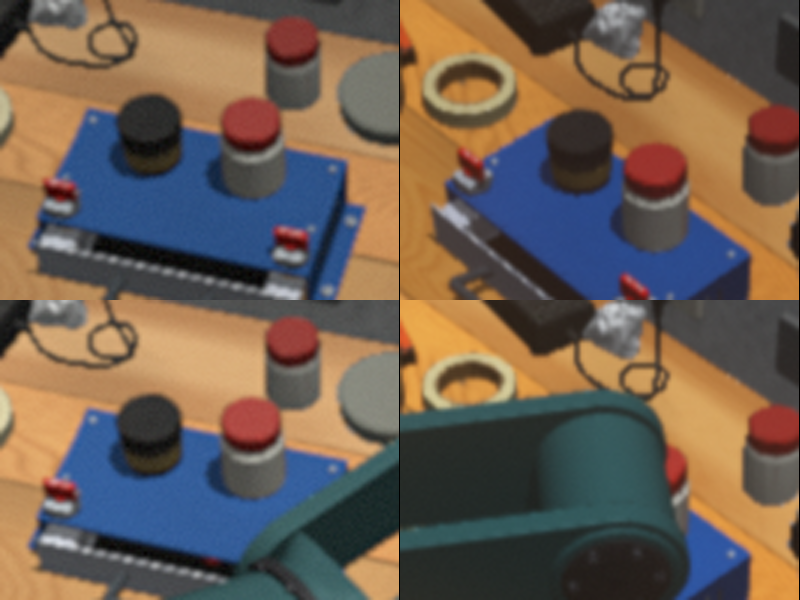

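The left wing is back at its starting pixels (234.6,213.4), so it has dropped. The arm hides the right wing, so I'll move it aside.

Call:
move_arm(motion=[0,0,0,-0.35,-0.1,0,0.4,0,0,0,-0.35,-0.1,0,0.4,0,0,0,-0.35,-0.1,0,0.4,0,0,0,-0.35,-0.1,0,0.4,0,0,0,-0.35,-0.1,0,0.4,0,0,0,-0.35,-0.1,0,0.4,0,0,0,0,0,0,0.4])

```text
time: 40.87
tool_pos: [0.3674, -0.4504, 0.1603]
ee_rot: [-3.141, 0.003, 1.569]
wrist_force: [-0.2, 0.8, 0.0]
width: 0.0377
finger_force: 0.0
```

```bash
python3 - <<'E'
from h import *
for n in ("top","scene"):
    im=robot.snapshot(n); cv2.imwrite(f"pics/{n}9.png",im[:,:,::-1])
    for b in redblobs(im,5)[0]:
        if b[0][4]<300 and 220<b[1][0]<370 and 150<b[1][1]<240: print(n,b[0],np.round(b[1],1))
E
```

```text
top [304, 157, 17, 15, 199] [311.9 163.4]
top [289, 183, 19, 17, 259] [298.3 191. ]
top [230, 210, 10, 7, 38] [234.4 213.3]
top [307, 227, 10, 6, 41] [311.9 229.8]
scene [357, 165, 18, 16, 225] [365.  172.8]
scene [315, 178, 20, 17, 277] [324.7 186. ]
scene [260, 180, 7, 10, 40] [263.2 184.6]
scene [314, 222, 9, 11, 47] [317.7 227.2]
```

Both wings are within 0.3 px of their starting pixels in both views, so they are locked and dropped. The pins can only drop with the tray home.

```bash
python3 -c "
from bench import robot
print(robot.close_job())"
```

```text
the job is handed in; nothing more can be done
None
```

The job is handed in: I found only two fittings (the two red caps) and put both in the tray, slid it home and locked both fasteners. The pots and tin were left untouched. `close_job` returned no verdict, so I can't confirm the judged result.

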